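# Shut and pin a lockable ball valve

## Robot

A 7-joint arm with a two-finger parallel gripper is mounted at the origin on the work surface. World frame = base frame: x ahead of the robot, y to its left, z up, the work surface at z = 0. Lengths are in m, angles in rad, forces in N, time in s.
With the tool pointing down it reaches from about 0.425 to 0.925 m from the base axis. Payload 6.8 kg.
Tool frame: the origin (TCP) lies midway between the tips of the shut fingers; the grasp point (between the pads) lies 19 mm behind it; z points along the fingers, y is the direction in which the jaws open and shut (so a half turn about z gives the same grasp; the last joint's range is limited). The gripper opens to 85 mm and grips with 20 to 120 N. Pads are 22 mm wide; open, the fingers measure 114 mm over their backs; the gripper's body (76 mm by 85 mm) begins 54 mm behind the grasp point. The pads swing forward as they close: fully open they stand 13 mm farther back than shut.
Start: joints at [-1.387, 0.477, 0.022, 1.555, -0.011, 1.109, -0.083], TCP at [0.194, 0.646, 0.231] pointing down, gripper open.
Joint ranges: [-2.96, 2.96], [-0.34, 2.1], [-1.41, 1.46], [0.24, 2.44], [-1.37, 4.51], [0.17, 1.92], [-2.96, 2.96]. Speed limits (rad/s): [2.39, 2.39, 3.14, 3.14, 3.14, 3.14, 3.14].

## Interface

Orientations are given as a unit quaternion [w, x, y, z].
In Python, from station import bot gives the robot as it stands.
- The arm moves only by the shell command python3 -m jog 'ROWS' [FORCE]. ROWS is JSON, a list of rows, each a list of 3 entries, a list of its own where there are three numbers: the shift along the tool's x, y, z in mm, then the turn, a rotation vector about the tool's x, y, z in degrees, then the closure, from -1 (fully open) to 1 (shut). A call has 1 to 12 rows; each row shifts and turns the commanded pose from where the row before left it, along the tool's axes as they then stand; what a row does not reach is not made up. A row lasts 1/8 s, in which the tool goes at most 62.5 mm and 10.7 degrees, less where a joint would pass 70% of its speed; a pose out of reach is approached as far as the arm can. A call is refused whole if a number of a shift passes 62.5 or a number of a turn 10.7, either way. A call with a gripper value outside its range is refused whole. The fingers move at their own pace and stop on an object; FORCE is the grip in N (left out, the last holds). Time passes only in rows, so rows that do not move let the fingers close. It gives the time, the measured TCP pose, the force and the opening at its end, in the units of the state.
- bot.get_obs(): the state, without advancing time (a new reading comes with each control period).
- bot.read_camera(name): name is "scene" or "top" or "wrist"; returns (picture, depth): 384x512x3 uint8, red, green, blue; 384x512 float32, m along the optical axis (not along the pixel's ray), 0 where there is no reading.
- bot.camera_info(name): a dict with "fx", "fy", "cx", "cy" (pixels), "world_from_camera" (4x4, takes a point from camera to world coordinates); the wrist camera has in their place "mount" (4x4, takes a point from camera to tool coordinates, whose origin is the TCP and whose axes are the flange's). Camera axes: x right, y up, looking along -z (the intrinsics and any distortion apply to the point x, -y, -z); pixel columns grow to the right and rows downward; lengths in m; the calibration is good to about 2 mm. The wrist camera is an equidistant fisheye: a pixel r from the principal point sees the ray r / f radians off the axis. A picture is of the moment at which its call begins: read the wrist's pose just before it. camera_info takes no time and is no camera call.
- bot.hand_in(): hands the job in, once; it reports no verdict.
Trained networks look in the newest picture that a camera, given by its name, has taken for a name from the list of things; names that differ only in an ending like _2 or _b are one class to them, and where a whole thing is asked for, a point or a joint stands for the part that bears it (a point fixed in the world has none). Each returns a list of dicts, best first, with "score" (0 to 1); they miss things now and then, are a little off and sometimes report something else, mostly with a low value. They report only what shows in the picture. A call takes as long as a camera call. They do not tell look-alikes from the thing itself.
- bot.find_in(camera, thing): "xy" ([column, row] as shares, 0 to 1, of the picture: columns of its width, rows of its height, amid what is visible of it).
- bot.cut_out(camera, thing): "pixels" (384x512 bool, what is visible of it) and "xy" ([column, row] as shares, 0 to 1, of the picture: columns of its width, rows of its height, amid what is visible of it).
- bot.landmark_of(camera, thing): "xy" ([column, row] as shares, 0 to 1, of the picture: columns of its width, rows of its height: a listed point, or the origin of a listed thing).
The state is a dict: "t": time; "q": joint angles; "joint_vel": joint speeds; "joint_torque": joint torques, N m; "eef_pos": TCP position; "tool_rot": TCP orientation; "contact_force": force on the tool from outside, world axes, zero at the start; "torque": the same for the moment, N m; "gripper_width": opening from 0.0 (shut) to 1.0 (fully open).
Only numpy, scipy, OpenCV 4.12 (cv2) and the standard library are available. Lean on these libraries where they do the work, as an engineer would, in place of code of your own. Each camera call takes 0.05 s, during which the arm holds its last target.

## Task

Shut the ball valve on the blue stand by swinging its red lever round until it stops over the metal ears, so that the hole in its hanging tab lines up with the holes in the ears. Then push the yellow-headed locking pin fully home, so that it runs through the two guide ears, the lever's tab and the last ear with its head against the outer ear. Leave the other goods on the counter alone.

Things in the scene. Friction and masses are not known exactly. Their poses are not given: they have to be found in the camera images.
- stand: Blue plate fixed to the counter (x -55 to 55, y -65 to 240 mm, 12 mm thick) with a brass ball valve and three upright aluminium ears across y. Origin: on the counter under the valve stem, the lever's vertical pivot; z up. 'Stand' numbers are from here. The valve's pipe lies along x, -52 to 52 mm, below z = 70; only the stem (radius 12) rises to the lever.
- lever (a joint): Angle of the red lever, rad. 0 = shut, on its stop: lever along stand +y, its hole in line with the ears' bores. Grows as it opens clockwise seen from above, towards stand +x, to 1.45: at q it points along stand (sin q, cos q). Starts 0.5 to 1.25, stays where left, takes about 0.2 N m to turn. Pulling it shut ends hard against the stop.
- lever_mid (a point): Point in the red lever bar, 70 mm from the pivot, z = 93 mm; moves with the lever. The bar is 18 mm wide, from the pivot to 126 mm out, z = 86 to 100 mm; at the pivot a hub of radius 17 mm with a nut up to z = 106.
- lever_hole (a point): Centre of the 19 mm hole in the lever's red tab, 120 mm from the pivot, z = 65 mm; moves with the lever. The tab hangs from the lever's end: 40 mm wide, 6 mm thick (117 to 123 mm from the pivot), down to z = 46; it swings into the gap between lock ear and inner guide ear.
- lock_ear (a point): Centre of the lock ear's 19 mm bore, on its valve-side face: stand x 0, y 104, z 65 mm; fixed. This last ear spans y 104 to 112. All ears are 40 mm wide in x, from z = 12 to 83 mm, bored along y at x 0, z 65.
- guide_ear (a point): Centre of the outer guide ear's 16 mm bore, on its outer face, where the pin's head stops: stand x 0, y 222, z 65 mm; fixed. This ear spans y 214 to 222; the inner guide ear, with an equal bore, y 128 to 136.
- pin: Loose steel pin, 14 mm diameter, 132 mm long, last 8 mm tapered to 6 mm, about 120 g, with a round yellow head 28 mm wide, 14 mm thick. Origin: centre of the head's shank-side face; shank along its own -y. Starts lying in both guide ears along stand y, tip in the inner one, 36 to 44 mm short of home, and slides freely along stand -y. Home: origin at stand y 222. It may roll on its axis.
- pin_head (a point): Centre of the back (outer) face of the pin's yellow head, where it can be pushed; 14 mm behind the pin's origin.
- pin_tip (a point): Centre of the pin's tip; at home it is at the stand's y = 90 mm, 14 mm beyond the lock ear.
- can: Bystander: upright red can, 64 mm diameter, 95 mm high; origin at the centre of its underside. To be left alone.
- coupling: Bystander: grey plastic pipe coupling standing on end, 50 mm diameter, 45 mm high; origin at the centre of its underside. To be left alone.
- adaptor: Bystander: brass adaptor, 38 mm diameter, 36 mm high; origin at the centre of its underside. To be left alone.
Mind the look-alikes: they are no part of the job. What is meant by the pin is not black, and is the smaller of those in its own colour.

How it is judged:
By the outcome, as a careful person would: the job done as asked, in the order asked, and still so for the second after the job is handed in, with the robot touching nothing.
It also fails if it takes over 43 s, if anything falls off the work surface, if the arm or the gripper's body presses on something with over 40 N, if the wrist force passes 120 N, or if a joint passes its speed limit or range.

## Working session

There is one attempt and no reset: what is moved stays moved. The work goes in short steps, Python scripts to look and compute and a shell command to move; the robot and the scene stay as the last step left them, time stands still between calls to the robot, and variables do not carry over. Pictures are saved under pics/ and viewed, and the job is handed in when it is done.

```bash
ls; mkdir -p pics; cat > h.py <<'E'
import numpy as np, cv2
from station import bot
def snap(c,fn):
    im,d=bot.read_camera(c); cv2.imwrite('pics/'+fn,im[:,:,::-1]); np.save('pics/'+fn+'.npy',d); return im,d
def world(c,col,row,d):
    """fixed cams: pixel + depth -> world"""
    k=bot.camera_info(c); x=(col-k['cx'])/k['fx']*d; y=-(row-k['cy'])/k['fy']*d
    return (np.array(k['world_from_camera'])@np.array([x,y,-d,1]))[:3]
def ray(c,col,row):
    k=bot.camera_info(c);M=np.array(k['world_from_camera'])
    v=M[:3,:3]@np.array([(col-k['cx'])/k['fx'],-(row-k['cy'])/k['fy'],-1]); return M[:3,3],v
def atz(c,col,row,z):
    o,v=ray(c,col,row); return o+v*(z-o[2])/v[2]
E
python3 - <<'E'
from h import *
np.set_printoptions(precision=4,suppress=True)
o=bot.get_obs(); print(o)
for c in('scene','top','wrist'): print(c,bot.camera_info(c))
snap('scene','s0.png');snap('top','t0.png');
for c in('scene','top'):
  for n in('stand','lever_mid','lever_hole','lock_ear','guide_ear','pin','pin_head','pin_tip'):
    r=bot.landmark_of(c,n); print(c,n,[(round(e['score'],2),np.round(np.array(e['xy'])*[512,384],1)) for e in r[:4]])
print(bot.get_obs()['t'])
E
```

```text
pics
{'t': 0.0, 'q': array([-1.3871,  0.4778,  0.0223,  1.5565, -0.0115,  1.1093, -0.0831]), 'joint_vel': array([ 0.001 ,  0.0018,  0.0008,  0.0011,  0.0012, -0.001 ,  0.0014]), 'joint_torque': array([ -0.0005, -59.6483,   1.6078, -28.1194,   0.0124,   0.0096,
        -0.    ]), 'eef_pos': array([0.194 , 0.6459, 0.2303]), 'tool_rot': array([-0.0001,  0.1454,  0.9894, -0.0009]), 'contact_force': array([-0.0345,  0.0639,  0.0042]), 'torque': array([-0.0263, -0.0539,  0.0428]), 'gripper_width': 0.9958616757762452}
scene {'fx': 402.71972500476016, 'fy': 402.71972500476016, 'cx': 254.50845398181872, 'cy': 192.7867344922514, 'world_from_camera': array([[-0.2607, -0.6191,  0.7408,  1.0773],
       [ 0.9653, -0.1537,  0.2112,  0.2071],
       [-0.0169,  0.7701,  0.6377,  0.6216],
       [ 0.    ,  0.    ,  0.    ,  1.    ]])}
top {'fx': 365.7762033636453, 'fy': 365.7762033636453, 'cx': 257.53151658451327, 'cy': 193.72191676908147, 'world_from_camera': array([[ 0.0202,  0.9883, -0.1512,  0.356 ],
       [-0.9998,  0.0209,  0.0028,  0.0478],
       [ 0.0059,  0.1511,  0.9885,  0.777 ],
       
[... 797 characters left out ...]
)), (0.74, array([341.9, 219.6])), (0.68, array([221. , 230.7])), (0.64, array([412.9, 284. ]))]
top stand [(0.56, array([336.1, 176.6]))]
top lever_mid [(0.66, array([312.8, 149.3]))]
top lever_hole [(0.64, array([286.8, 146.5])), (0.43, array([200.9, 190.8]))]
top lock_ear [(0.62, array([289.9, 174.3]))]
top guide_ear [(0.61, array([204.9, 188. ])), (0.27, array([209.3, 189.7]))]
top pin [(0.73, array([208.9, 190.7])), (0.67, array([160.7, 196. ])), (0.6, array([161., 319.]))]
top pin_head [(0.85, array([157.8, 325.1])), (0.69, array([203.3, 188. ])), (0.61, array([162.1, 196.7]))]
top pin_tip [(0.89, array([116.3, 153.9])), (0.67, array([171.6, 224. ])), (0.61, array([273. , 178.3]))]
0.9
```

View pics/s0.png

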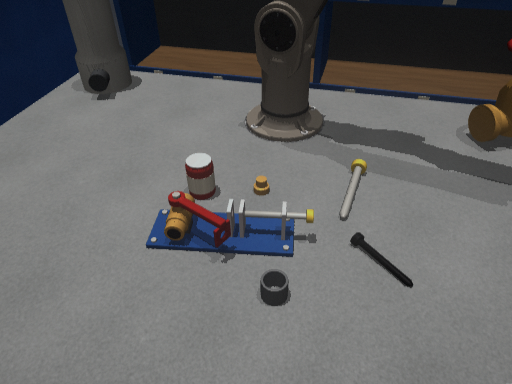

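View pics/t0.png

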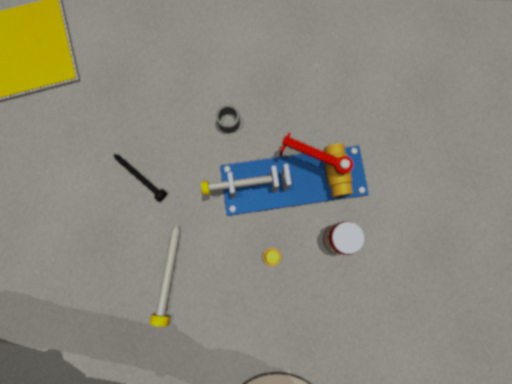

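The top view shows the stand near (295,180), with the hub nut at (344,163) and the lever end at (287,140). The pin in the ears has its head at (206,188). The long look-alike pin is at (160,320) and the black one at (160,195). Next I'll fit the stand pose.

```bash
python3 - <<'E'
from h import *
np.set_printoptions(precision=4,suppress=True)
for c,f in(('top','t0.png'),('scene','s0.png')):
    im=cv2.imread('pics/'+f); d=np.load('pics/'+f+'.npy')
    hsv=cv2.cvtColor(im,cv2.COLOR_BGR2HSV)
    x0,x1,y0,y1=(210,375,135,225) if c=='top' else (140,305,200,260)
    roi=np.zeros(d.shape,bool); roi[y0:y1,x0:x1]=1
    def pts(m):
        r,cc=np.nonzero(m&roi&(d>0)); return np.array([world(c,a,b,d[b,a]) for a,b in zip(cc,r)])
    H,S,V=[hsv[:,:,i] for i in range(3)]
    P=pts((H>100)&(H<125)&(S>120)&(V>60))
    P=P[(P[:,2]>0.0)&(P[:,2]<0.025)]
    print(c,'blue',len(P),np.median(P[:,2]),cv2.minAreaRect((P[:,:2]*1000).astype(np.float32)))
    R=pts(((H<8)|(H>172))&(S>150)&(V>70)); R=R[R[:,2]>0.08]
    print('red',len(R),cv2.minAreaRect((R[:,:2]*1000).astype(np.float32)), R[:,2].min(),R[:,2].max())
    x0=190 if c=='top' else 300; roi[:]=0; 
    if c=='top': roi[180:197,196:216]=1
    else: roi[205:226,300:318]=1
    Y=pts((H>22)&(H<35)&(S>120)); print('head',len(Y),Y.min(0),Y.max(0),np.median(Y,0))
o=bot.get_obs()
print(atz('top',344,163,.106))
from scipy.spatial.transform import Rotation as Ro
q=o['tool_rot'];print(Ro.from_quat(q[[1,2,3,0]]).as_matrix())
E
```

```text
Traceback (most recent call last):
  File "h.py", line 7, in world
    k=bot.camera_info(c); x=(col-k['cx'])/k['fx']*d; y=-(row-k['cy'])/k['fy']*d
ValueError: time passes only in moves, steps and waits
```

```bash
cat > /tmp/p.py <<'E'
s=open('h.py').read()
s=s.replace("def snap","_K={}\ndef K(c):\n    if c not in _K: _K[c]=bot.camera_info(c)\n    return _K[c]\ndef snap").replace("k=bot.camera_info(c)","k=K(c)")
open('h.py','w').write(s)
E
python3 /tmp/p.py
python3 - <<'E'
from h import *
np.set_printoptions(precision=4,suppress=True)
for c,f in(('top','t0.png'),('scene','s0.png')):
    im=cv2.imread('pics/'+f); d=np.load('pics/'+f+'.npy')
    hsv=cv2.cvtColor(im,cv2.COLOR_BGR2HSV)
    x0,x1,y0,y1=(210,375,135,225) if c=='top' else (140,305,200,260)
    roi=np.zeros(d.shape,bool); roi[y0:y1,x0:x1]=1
    def pts(m):
        r,cc=np.nonzero(m&roi&(d>0)); return np.array([world(c,a,b,d[b,a]) for a,b in zip(cc,r)])
    H,S,V=[hsv[:,:,i] for i in range(3)]
    P=pts((H>100)&(H<125)&(S>120)&(V>60))
    P=P[(P[:,2]>0.0)&(P[:,2]<0.025)]
    print(c,'blue',len(P),np.median(P[:,2]),cv2.minAreaRect((P[:,:2]*1000).astype(np.float32)))
    R=pts(((H<8)|(H>172))&(S>150)&(V>70)); R=R[R[:,2]>0.08]
    print('red',len(R),cv2.minAreaRect((R[:,:2]*1000).astype(np.float32)), R[:,2].min(),R[:,2].max())
    roi[:]=0
    if c=='top': roi[180:197,196:216]=1
    else: roi[205:226,300:318]=1
    Y=pts((H>22)&(H<35)&(S>120)); print('head',len(Y),Y.min(0),Y.max(0),np.median(Y,0))
o=bot.get_obs()
print(o['t'],atz('top',344,163,.106))
from scipy.spatial.transform import Rotation as Ro
q=o['tool_rot'];print(Ro.from_quat(q[[1,2,3,0]]).as_matrix())
E
```

```text
top blue 4478 0.012838302611443253 ((504.9856262207031, -30.374740600585938), (107.46369934082031, 301.8124084472656), 9.664900779724121)
red 657 ((539.8915405273438, -65.7610855102539), (139.08758544921875, 33.806392669677734), 68.9661636352539) 0.08223323399965077 0.10465371516312783
head 98 [ 0.4617  0.1408 -0.0004] [0.487  0.1562 0.0816] [0.472  0.1489 0.0774]
scene blue 2982 0.012856635505932246 ((507.19708251953125, -29.65472412109375), (108.79454040527344, 303.2148132324219), 9.617776870727539)
red 402 ((543.2130126953125, -59.33976745605469), (128.84791564941406, 38.314205169677734), 66.56611633300781) 0.08631138743089173 0.10342221346056618
head 65 [0.468  0.143  0.0606] [0.4895 0.158  0.082 ] [0.4813 0.1507 0.0776]
0.9 [ 0.5206 -0.1156  0.106 ]
[[-0.9577  0.2877  0.    ]
 [ 0.2877  0.9577  0.    ]
 [-0.      0.     -1.    ]]
```

The fit gives the stand origin at about (0.5207,-0.1163), with yaw +9.65° and q about 0.55. The hub and the head position agree with this. First I'll turn the tool into line with the stand and shut the fingers.

```bash
cat >> h.py <<'E'
from scipy.spatial.transform import Rotation as Ro
O=np.array([.5207,-.1163,0]); A=np.radians(9.65)
RS=np.array([[np.cos(A),-np.sin(A),0],[np.sin(A),np.cos(A),0],[0,0,1]])
def w2s(p): return RS.T@(np.asarray(p)-O)*1000
def s2w(p): return RS@(np.asarray(p)/1000)+O
def toolR():
    q=np.asarray(bot.get_obs()['tool_rot']); return Ro.from_quat(q[[1,2,3,0]]).as_matrix()
def go(p):
    """stand target mm -> tool shift mm & turn deg to align x=-stand x,y=stand y"""
    o=bot.get_obs();R=toolR(); d=R.T@(s2w(p)-o['eef_pos'])*1000
    T=RS@np.diag([-1,1,-1]); rv=np.degrees(Ro.from_matrix(R.T@T).as_rotvec())
    print('t',o['t'],'at stand',np.round(w2s(o['eef_pos']),1),'shift',np.round(d,1),'turn',np.round(rv,2),'F(stand)',np.round(RS.T@o['contact_force'],1),'gw',round(o['gripper_width'],3))
E
python3 -m jog '[[[0,0,0],[0,0,-8.8],1],[[0,0,0],[0,0,-8.8],1],[[0,0,0],[0,0,-8.8],1],[[0,0,0],[0,0,0],1]]' 40
python3 - <<'E'
from h import *
go([95,62,231])
for c,n in(('top','lever_mid'),('scene','lever_mid')):
    xy=dict(top=(312.8,149.3),scene=(203.4,212.9))[c]
    p=w2s(atz(c,*xy,.1)); print(c,p,np.arctan2(p[0],p[1]),np.hypot(p[0],p[1]))
print(w2s(atz('top',288,141,.1)),w2s(atz('top',228,120,.045)))
E
```

```text
t: 1.4
eef_pos: [0.1943, 0.6465, 0.2313]
tool_rot: [-0.0, -0.084, 0.996, 0.0]
contact_force: [0.1, -0.2, -0.1]
gripper_width: 0.143
t 1.4 at stand [-193.9  806.7  231.3] shift [-2.897e+02 -7.444e+02  1.000e-01] turn [ 0.01 -0.02 -0.06] F(stand) [ 0.1 -0.2 -0.1] gw 0.143
top [ 36.36303505  53.11842822 100.        ] 0.6002918506116467 64.37264740841037
scene [ 44.34234571  64.55476503 100.        ] 0.601876411850373 78.31705631755496
[ 59.45890498  97.36756065 100.        ] [138.29536209 206.61936639  45.        ]
```

```bash
python3 -m jog '[[[-20.7,-53.2,0],[0,0,0],1],[[-20.7,-53.2,0],[0,0,0],1],[[-20.7,-53.2,0],[0,0,0],1],[[-20.7,-53.2,0],[0,0,0],1],[[-20.7,-53.2,0],[0,0,0],1],[[-20.7,-53.2,0],[0,0,0],1],[[-20.7,-53.2,0],[0,0,0],1],[[-20.7,-53.2,0],[0,0,0],1],[[-20.7,-53.2,0],[0,0,0],1],[[-20.7,-53.2,0],[0,0,0],1],[[-20.7,-53.2,0],[0,0,0],1],[[-20.7,-53.2,0],[0,0,0],1]]'
python3 -c "
from h import *
go([95,62,231])"
```

```text
t: 2.9
eef_pos: [0.5473, 0.0575, 0.2317]
tool_rot: [0.0, -0.083, 0.997, 0.0]
contact_force: [0.4, 0.4, 0.4]
gripper_width: 0.001
t 2.9 at stand [ 55.4 166.8 231.7] shift [ -40.  -104.7    0.7] turn [ 0.02  0.06 -0.17] F(stand) [0.4 0.3 0.4] gw 0.001
```

```bash
python3 -m jog '[[[-20,-52,0],[0,0,0],1],[[-20,-52,0],[0,0,0],1],[[0,0,50],[0,0,0],1],[[0,0,50],[0,0,0],1],[[0,0,25],[0,0,0],1],[[0,0,0],[0,0,0],1],[[0,0,0],[0,0,0],1]]'
python3 - <<'E'
from h import *
go([20,62,82]); snap('scene','s1.png'); snap('top','t1.png')
im,d=snap('wrist','w1.png')
E
```

```text
t: 3.78
eef_pos: [0.6043, -0.0369, 0.1076]
tool_rot: [0.001, -0.084, 0.996, -0.0]
contact_force: [-0.4, 0.1, 0.2]
gripper_width: 0.002
t 3.775 at stand [ 95.8  64.3 107.6] shift [75.8 -2.3 25.5] turn [-0.02  0.12 -0.05] F(stand) [-0.4  0.2  0.2] gw 0.002
```

View pics/s1.png

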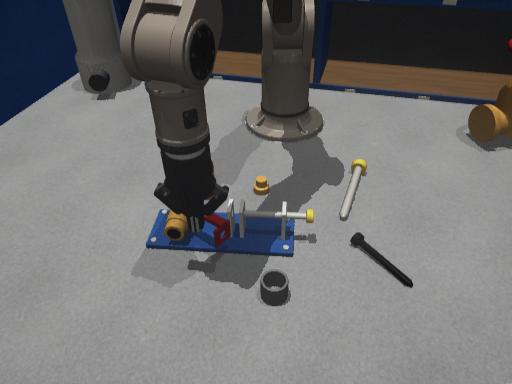

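View pics/w1.png

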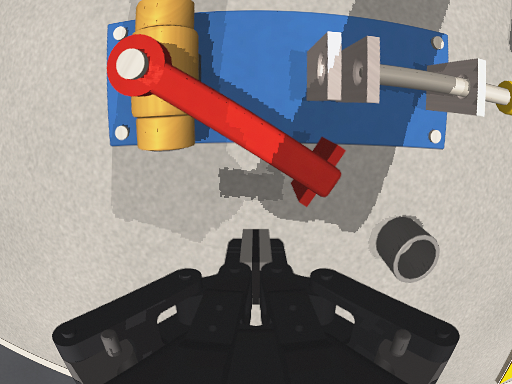

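The wrist view shows the shut fingertips at (256,235), clear on the open side of the lever, which runs from (130,65) to (325,180). I'll lower the tool and start the push.

```bash
python3 -m jog '[[[0,0,25],[0,0,0],1],[[0,0,0],[0,0,0],1],[[12,0,0],[0,0,0],1],[[12,0,0],[0,0,0],1],[[12,0,0],[0,0,0],1],[[12,0,0],[0,0,0],1],[[12,0,0],[0,0,0],1],[[0,0,0],[0,0,0],1]]'
python3 - <<'E'
from h import *
go([20,62,82]); snap('wrist','w2.png')
E
```

```text
t: 4.92
eef_pos: [0.5425, -0.0473, 0.0812]
tool_rot: [-0.001, -0.084, 0.996, 0.0]
contact_force: [0.3, 0.0, 0.1]
gripper_width: -0.0
t 4.925 at stand [33.  64.3 81.2] shift [13.  -2.3 -0.8] turn [ 0.01 -0.11  0.02] F(stand) [ 0.3 -0.   0.1] gw -0.0
```

View pics/w2.png

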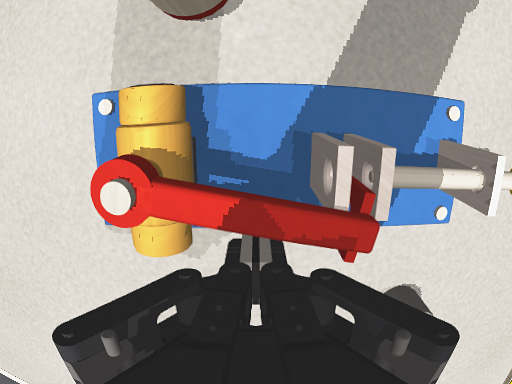

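The lever has swung with the push and its tab is now entering the gap between the ears at about (360,225). I'll carry on in smaller steps.

```bash
for i in 1; do python3 -m jog '[[[4,0,0],[0,0,0],1],[[4,0,0],[0,0,0],1],[[2,0,0],[0,0,0],1],[[1,0,0],[0,0,0],1],[[0,0,0],[0,0,0],1]]'; done
python3 - <<'E'
from h import *
go([20,62,82])
E
```

```text
t: 5.6
eef_pos: [0.5333, -0.0488, 0.0813]
tool_rot: [-0.0, -0.084, 0.996, 0.0]
contact_force: [2.3, 1.0, 1.7]
gripper_width: 0.002
t 5.6 at stand [23.7 64.5 81.3] shift [ 3.7 -2.5 -0.7] turn [ 0.   -0.    0.04] F(stand) [2.4 0.6 1.7] gw 0.002
```

```bash
python3 -m jog '[[[2,0,0],[0,0,0],1],[[1,0,0],[0,0,0],1],[[0,0,0],[0,0,0],1]]'
python3 -m jog '[[[1.5,0,0],[0,0,0],1],[[0,0,0],[0,0,0],1]]'
python3 - <<'E'
from h import *
go([20,62,82])
E
```

```text
t: 5.98
eef_pos: [0.5302, -0.0494, 0.0813]
tool_rot: [-0.0, -0.084, 0.996, -0.0]
contact_force: [2.8, 2.2, 0.5]
gripper_width: -0.002
t: 6.22
eef_pos: [0.5291, -0.0495, 0.0813]
tool_rot: [0.0, -0.084, 0.996, -0.0]
contact_force: [3.9, 2.6, 0.1]
gripper_width: 0.001
t 6.225 at stand [19.5 64.5 81.3] shift [-0.5 -2.5 -0.7] turn [-0.    0.03  0.04] F(stand) [4.3 1.9 0.1] gw 0.001
```

```bash
python3 -m jog '[[[2,0,0],[0,0,0],1],[[0,0,0],[0,0,0],1]]'
python3 -m jog '[[[2,0,0],[0,0,0],1],[[0,0,0],[0,0,0],1]]'
python3 - <<'E'
from h import *
go([20,62,82]);snap('wrist','w3.png')
E
```

```text
t: 6.48
eef_pos: [0.5291, -0.0495, 0.0815]
tool_rot: [0.002, -0.085, 0.996, -0.0]
contact_force: [9.5, 3.4, -7.0]
gripper_width: 0.001
t: 6.72
eef_pos: [0.5291, -0.0496, 0.0817]
tool_rot: [0.004, -0.085, 0.996, -0.0]
contact_force: [14.9, 4.3, -10.7]
gripper_width: -0.002
t 6.725 at stand [19.4 64.4 81.7] shift [-0.6 -2.4 -0.3] turn [-0.09  0.47  0.09] F(stand) [ 15.4   1.7 -10.7] gw -0.002
```

View pics/w3.png

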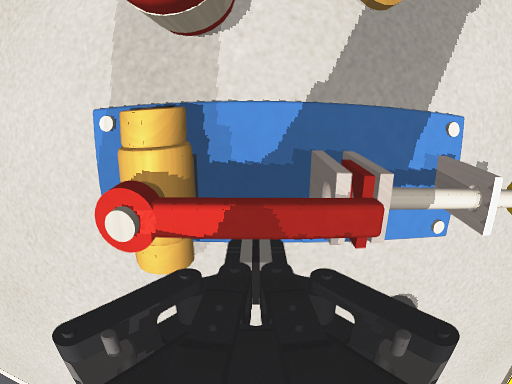

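The lever is on its stop: the force rose to 15 N with no further motion at stand x 19.4, and the tab sits between the ears at (358,205). I'll back off, lift, and move behind the pin head.

```bash
python3 -m jog '[[[-6,0,0],[0,0,0],1],[[-16,0,0],[0,0,0],1],[[0,0,-50],[0,0,0],1],[[0,0,-50],[0,0,0],1],[[10,50,0],[0,0,0],1],[[10,50,0],[0,0,0],1],[[10,50,0],[0,0,0],1],[[7,50,0],[0,0,0],1],[[0,48,0],[0,0,0],1],[[0,0,0],[0,0,0],1]]'
python3 - <<'E'
from h import *
np.set_printoptions(precision=1,suppress=True)
go([0,312,54]);im,d=snap('wrist','w4.png');snap('scene','s4.png');im,d=snap('top','t4.png')
for c in('scene','top'):
  for n in('lever_hole','lever_mid','pin_head','lock_ear'):
    for e in bot.landmark_of(c,n)[:3]:
      xy=np.array(e['xy'])*[512,384]; print(c,n,round(e['score'],2),xy,w2s(atz(c,*xy,.1 if n=='lever_mid' else .065)))
E
```

```text
t: 8.02
eef_pos: [0.4675, 0.1956, 0.1811]
tool_rot: [-0.001, -0.088, 0.996, 0.0]
contact_force: [-0.2, -0.9, 0.1]
gripper_width: 0.001
t 8.025 at stand [ -0.2 316.4 181.1] shift [ -0.3  -4.5 127.1] turn [ 0.  -0.1  0.4] F(stand) [-0.3 -0.9  0.1] gw 0.001
scene lever_hole 0.97 [237.3 213.4] [  3.  123.4  65. ]
scene lever_hole 0.19 [260.4 192.3] [-67.9 164.7  65. ]
scene lever_mid 0.63 [212.1 200.7] [  7.6  75.  100. ]
scene pin_head 0.9 [360.1 164.7] [-186.9  389.7   65. ]
scene pin_head 0.68 [311.8 216.9] [  1.8 274.5  65. ]
scene pin_head 0.57 [353.8 237.4] [ 52.8 353.   65. ]
scene lock_ear 0.92 [226.7 210.7] [ -3.5 100.5  65. ]
top lever_hole 0.96 [285.  179.5] [ -7.5 111.2  65. ]
top lever_hole 0.72 [229.8 121.8] [126.5 203.1  65. ]
top lever_mid 0.55 [311.5 167.3] [  2.1  61.5 100. ]
top pin_head 0.83 [202.6 188.9] [ -2.3 274.9  65. ]
top pin_head 0.58 [166.5 195.7] [ -5.4 346.7  65. ]
top lock_ear 0.76 [290.1 174.5] [ 1.  99.5 65. ]
```

View pics/w4.png

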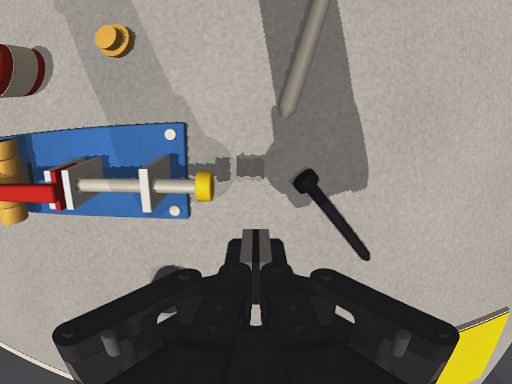

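View pics/s4.png

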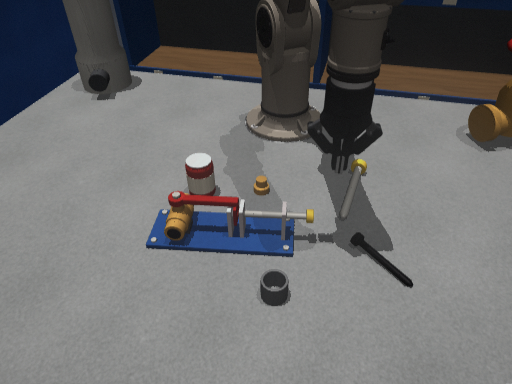

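The lever lies over the ears. The pin head's back face is at about stand y 275, and the look-alikes are clear of the path: the black head is at (306,180) in the wrist view. I'll lower behind the head.

```bash
python3 -m jog '[[[0,-6,40],[0,0,0.4],1],[[0,0,50],[0,0,0],1],[[0,0,37],[0,0,0],1],[[0,0,0],[0,0,0],1]]'
python3 - <<'E'
from h import *
go([0,290,54]);snap('wrist','w5.png');snap('scene','s5.png')
print(w2s(atz('top',160,195,.015)))
E
```

```text
t: 9.07
eef_pos: [0.4676, 0.1847, 0.0522]
tool_rot: [-0.003, -0.081, 0.997, -0.001]
contact_force: [-0.5, 0.1, 0.8]
gripper_width: 0.0
t 9.075 at stand [ -1.9 305.7  52.2] shift [ -2.  -15.7  -1.7] turn [-0.11 -0.31 -0.38] F(stand) [-0.5  0.2  0.8] gw 0.0
[  7.17132162 371.05338879  15.        ]
```

View pics/w5.png

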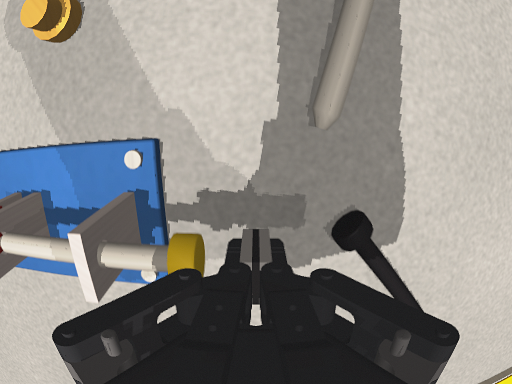

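View pics/s5.png

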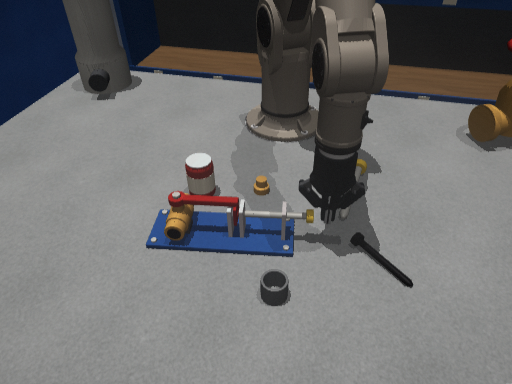

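The fingertips are level with the head at (185,255) in the wrist view, with a clear gap. I'll push along stand −y in small steps.

```bash
python3 -m jog '[[[-1.5,-5,-2],[0,0,0],1],[[0,-5,0],[0,0,0],1],[[0,-5,0],[0,0,0],1],[[0,-4,0],[0,0,0],1],[[0,-4,0],[0,0,0],1],[[0,-4,0],[0,0,0],1],[[0,-4,0],[0,0,0],1],[[0,0,0],[0,0,0],1]]'
python3 - <<'E'
from h import *
go([0,250,54]);snap('wrist','w6.png');snap('scene','s6.png')
E
```

```text
t: 10.18
eef_pos: [0.476, 0.1549, 0.0563]
tool_rot: [-0.0, -0.081, 0.997, -0.0]
contact_force: [-0.3, -0.3, -0.0]
gripper_width: 0.005
t 10.175 at stand [  1.4 274.9  56.3] shift [  1.2 -24.9   2.3] turn [-0.02 -0.01 -0.4 ] F(stand) [-0.4 -0.3 -0. ] gw 0.005
```

View pics/w6.png

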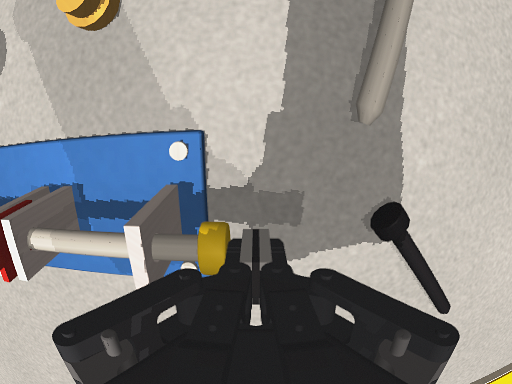

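The head at (213,248) now appears to be against the finger back. I'll continue.

```bash
python3 -m jog '[[[0.5,-4,1],[0,0,0],1],[[0,-4,0],[0,0,0],1],[[0,-3,0],[0,0,0],1],[[0,-3,0],[0,0,0],1],[[0,0,0],[0,0,0],1]]'
python3 - <<'E'
from h import *
go([0,250,54]);snap('wrist','w7.png');snap('scene','s7.png')
a=cv2.imread('pics/s7.png')[150:290,140:340]; cv2.imwrite('pics/s7c.png',cv2.resize(a,None,fx=4,fy=4))
E
```

```text
t: 10.9
eef_pos: [0.4777, 0.141, 0.0552]
tool_rot: [-0.0, -0.081, 0.997, -0.0]
contact_force: [0.3, -0.1, 0.1]
gripper_width: -0.004
t 10.9 at stand [  0.7 260.8  55.2] shift [  0.6 -10.8   1.2] turn [-0.02 -0.02 -0.41] F(stand) [ 0.3 -0.1  0.1] gw -0.004
```

View pics/s7c.png

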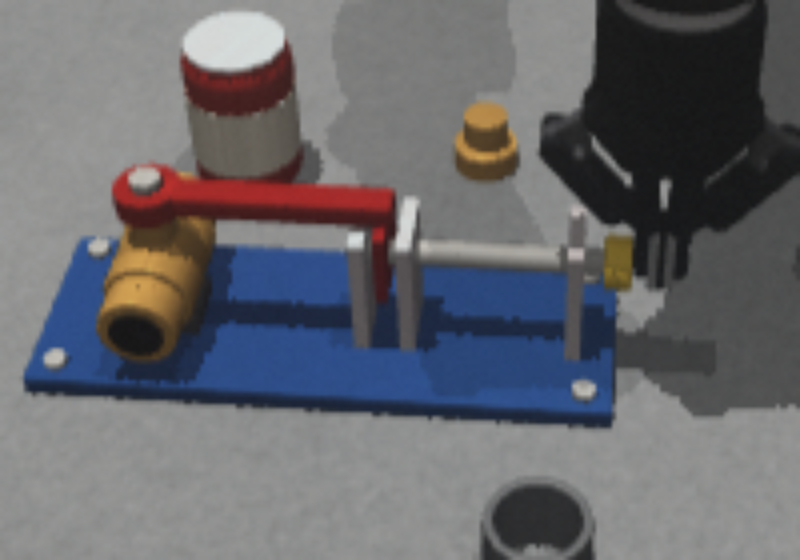

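View pics/w7.png

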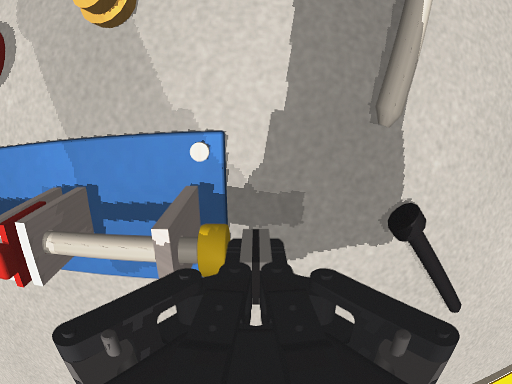

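The pin is sliding in through the tab, and the head at (213,250) has roughly 12 mm left to go.

```bash
python3 -m jog '[[[0.5,-3,0],[0,0,0],1],[[0,-3,0],[0,0,0],1],[[0,-2,0],[0,0,0],1],[[0,-2,0],[0,0,0],1],[[0,0,0],[0,0,0],1]]'
python3 -c "
from h import *
go([0,249,54])"
python3 -m jog '[[[0,-1.5,0],[0,0,0],1],[[0,-1,0],[0,0,0],1],[[0,0,0],[0,0,0],1]]'
python3 -c "
from h import *
go([0,249,54])"
```

```text
t: 11.62
eef_pos: [0.4788, 0.1313, 0.0553]
tool_rot: [-0.0, -0.081, 0.997, -0.0]
contact_force: [0.4, -0.2, -1.0]
gripper_width: -0.002
t 11.625 at stand [2.000e-01 2.511e+02 5.530e+01] shift [ 0.2 -2.1  1.3] turn [-0.01 -0.   -0.39] F(stand) [ 0.3 -0.3 -1. ] gw -0.002
t: 12.0
eef_pos: [0.479, 0.1306, 0.0553]
tool_rot: [0.0, -0.082, 0.997, 0.001]
contact_force: [-1.3, 4.8, 0.7]
gripper_width: 0.001
t 12.0 at stand [  0.3 250.4  55.3] shift [ 0.3 -1.4  1.3] turn [ 0.08  0.01 -0.29] F(stand) [-0.5  5.   0.7] gw 0.001
```

```bash
python3 -m jog '[[[0,-1.5,0],[0,0,0],1],[[0,-1,0],[0,0,0],1],[[0,0,0],[0,0,0],1]]'
python3 - <<'E'
from h import *
go([0,249,54]);snap('wrist','w8.png');snap('scene','s8.png')
a=cv2.imread('pics/s8.png')[150:290,140:340]; cv2.imwrite('pics/s8c.png',cv2.resize(a,None,fx=4,fy=4))
E
```

```text
t: 12.38
eef_pos: [0.479, 0.1305, 0.0553]
tool_rot: [-0.0, -0.083, 0.997, 0.002]
contact_force: [-2.9, 11.9, -1.0]
gripper_width: -0.003
t 12.375 at stand [  0.3 250.3  55.3] shift [ 0.2 -1.3  1.3] turn [ 0.21  0.01 -0.17] F(stand) [-0.9 12.2 -1. ] gw -0.003
```

View pics/s8c.png

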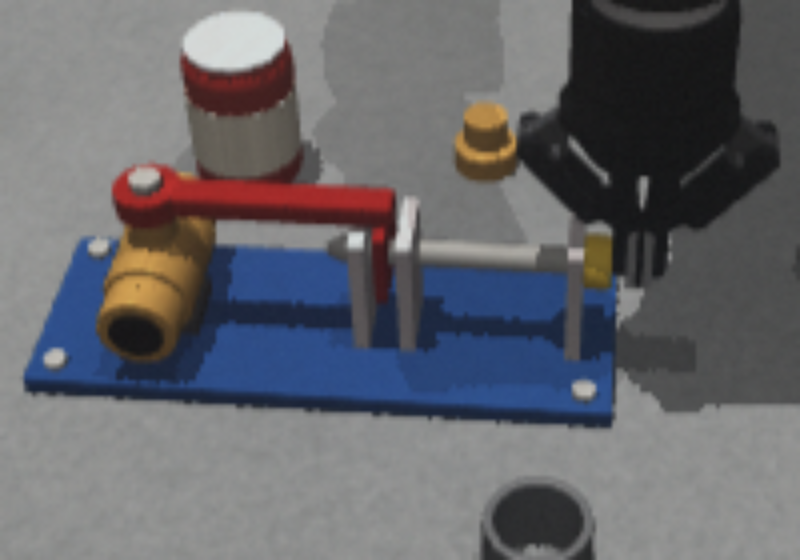

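View pics/w8.png

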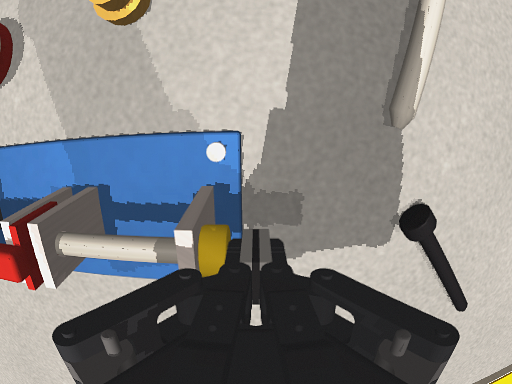

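The head is against the outer ear, with the force rising to 12 N and no motion. The tip shows beyond the lock ear at (335,247). I'll back off and check.

```bash
python3 -m jog '[[[0,8,0],[0,0,0],1],[[0,35,0],[0,0,0],1],[[0,0,-50],[0,0,0],1],[[0,0,-50],[0,0,0],1],[[0,50,-50],[0,0,0],1],[[0,0,0],[0,0,0],1],[[0,0,0],[0,0,0],1]]'
python3 - <<'E'
from h import *
np.set_printoptions(precision=1,suppress=True)
go([0,249,54]);snap('top','t9.png');snap('scene','s9.png');snap('wrist','w9.png')
for c in('scene','top'):
  for n in('lever_hole','pin_head','pin_tip','pin'):
    for e in bot.landmark_of(c,n)[:3]:
      xy=np.array(e['xy'])*[512,384]; print(c,n,round(e['score'],2),xy,w2s(atz(c,*xy,.065)))
  f={'top':'t9.png','scene':'s9.png'}[c]
im=cv2.imread('pics/s9.png'); d=np.load('pics/s9.png.npy'); hsv=cv2.cvtColor(im,cv2.COLOR_BGR2HSV)
m=(hsv[:,:,0]>22)&(hsv[:,:,0]<35)&(hsv[:,:,1]>120); m[:205]=0;m[226:]=0;m[:,:280]=0;m[:,:][:,320:]=0
P=np.array([w2s(world('scene',c,r,d[r,c])) for r,c in zip(*np.nonzero(m))]); print('head y',P.min(0),P.max(0))
a=im[150:290,140:340]; b=cv2.imread('pics/t9.png')[130:230,190:380]
cv2.imwrite('pics/s9c.png',cv2.resize(a,None,fx=4,fy=4,interpolation=2)); cv2.imwrite('pics/t9c.png',cv2.resize(b,None,fx=4,fy=4,interpolation=2))
E
```

```text
t: 13.35
eef_pos: [0.4653, 0.2119, 0.199]
tool_rot: [-0.0, -0.081, 0.997, -0.0]
contact_force: [0.8, 0.5, -0.1]
gripper_width: 0.002
t 13.35 at stand [  0.4 332.9 199. ] shift [ -0.2 -83.7 145.1] turn [-0.1 -0.  -0.4] F(stand) [ 0.9  0.4 -0.1] gw 0.002
scene lever_hole 0.92 [235.  212.5] [  0.7 118.3  65. ]
scene lever_hole 0.18 [287.8 213.9] [ -3.4 226.1  65. ]
scene pin_head 0.74 [289.8 211.3] [-11.5 229.9  65. ]
scene pin_head 0.74 [353.4 239.2] [ 57.7 351.8  65. ]
scene pin_head 0.67 [357.1 162.3] [-196.2  383.7   65. ]
scene pin_tip 0.95 [222.9 206. ] [-17.3  90.5  65. ]
scene pin_tip 0.95 [412.2 287. ] [161.4 439.4  65. ]
scene pin_tip 0.81 [340.7 221.3] [ 10.2 331.4  65. ]
scene pin 0.94 [286.4 214. ] [ -2.9 223.3  65. ]
scene pin 0.75 [359.9 241.6] [ 63.  363.4  65. ]
scene pin 0.63 [358.6 171.2] [-160.8  383.6   65. ]
top lever_hole 0.87 [283.3 176.9] [ -1.9 113.7  65. ]
top pin_head 0.89 [158.3 325.9] [-247.   388.8   65. ]
top pin_head 0.73 [225.9 186.5] [ -4.3 228.8  65. ]
top pin_head 0.67 [164.  196.9] [ -7.1 351.8  65. ]
top pin_tip 0.67 [176.4 223.1] [-61.7 333.7  65. ]
top pin_tip 0.22 [289.3 174.5] [  1.2 101.1  65. ]
top pin 0.96 [229.1 182.8] [  2.1 221.5  65. ]
top pin 0.91 [162.  317.1] [-232.4  380.3   65. ]
top pin 0.6 [336.6 239.2] [-138.2   31.    65. ]
head y [ -4.9 222.1  59.7] [ 13.5 235.   79.8]
```

View pics/s9c.png

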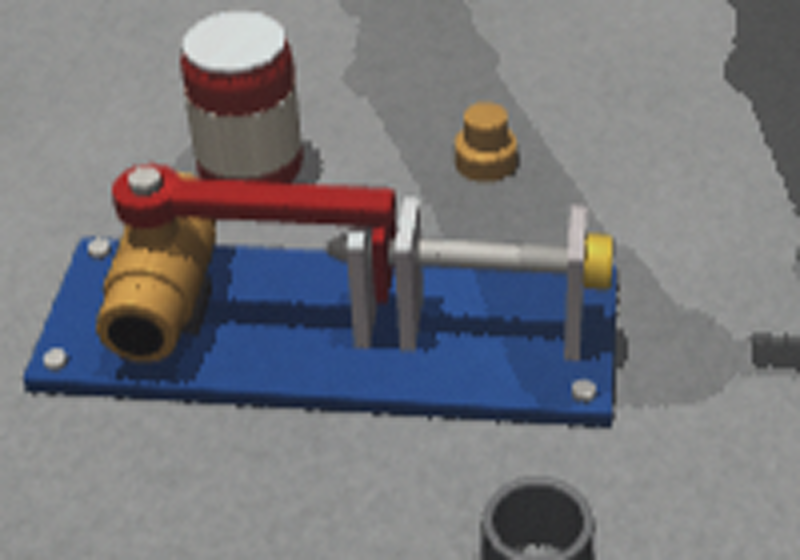

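View pics/t9c.png

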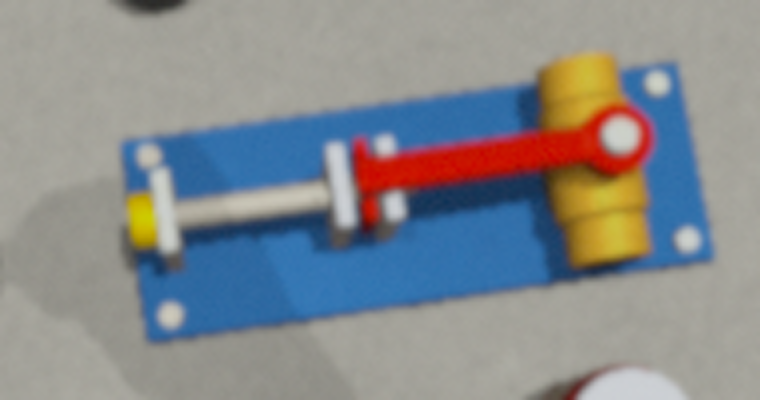

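The yellow head sits flat against the outer ear, spanning y 222 to 235. The tip sticks out beyond the lock ear at y about 90, the lever is shut, and the arm is clear. I'll hand in.

```bash
python3 -c "
from station import bot
print(bot.hand_in(), bot.get_obs()['t'])"
```

```text
the job is handed in; nothing more can be done
the job is handed in; nothing more can be done
```

The valve is shut and the yellow-headed pin is fully home. I handed the job in at about 14 s of the 43 s allowed; hand-in gives no verdict.

- **Lever:** I pushed it shut with closed fingers until the force rose to about 15 N with no further motion, so it was on its stop.
- **Pin:** I pushed its head along the ears until it stopped against the outer ear, at about 12 N with no further motion.
- **Last checks, with the arm backed away and touching nothing:**
  - The head spans stand y 222 to 235 mm, against 222 to 236 expected at home.
  - In the scene view, the tip shows beyond the lock ear at y of about 90 mm (90 at home).
  - The lever's tab was found at stand x of about 0, between the ears.
- **Disagreements:** Some of the networks' points were up to about 17 mm off across the stand, and a few reports were the look-alike pins or unrelated spots. In the top view the tip was found only weakly, because the lever covers it. I relied on the depth readings, the contact forces and the pictures instead.
- **Other goods:** The can, coupling, adaptor and look-alike pins appeared untouched.

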